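# Roll a clay roller mark-up and lay it in the photo cradle

### The arm

A 6-joint arm with a two-finger parallel gripper is mounted at the origin on the work surface. World frame = base frame: x ahead of the robot, y to its left, z up, the work surface at z = 0. Lengths are in m, angles in degrees, forces in N, time in s.
With the tool pointing down it reaches from about 0.35 to 0.85 m from the base axis. Payload 8.1 kg.
Tool frame: the origin (TCP) lies on the centre line of the jaws, within the pads' length; the fingertips stand 11 mm ahead of it and the grasp point (between the pads) lies 8 mm behind it; z points along the fingers, y is the direction in which the jaws open and shut (so a half turn about z gives the same grasp; the last joint's range is limited). The gripper opens to 93 mm and grips with 3 to 60 N. Pads are 15 mm wide; open, the fingers measure 128 mm over their backs; the gripper's body (75 mm by 188 mm) begins 65 mm behind the grasp point.
Start: joints at [-4.893, 7.471, 85.268, -0, 87.261, -4.893], TCP at [0.6, 0, 0.23] pointing down, gripper open.
Joint ranges: [-169.43, 169.43], [-51.17, 129.36], [1.28, 143.12], [-76.62, 256.62], [0, 156.53], [-152.29, 152.29]. Speed limits (degrees/s): [136.94, 136.94, 159.86, 180, 180, 180].

### API

Orientations are given as [roll, pitch, yaw] about the fixed x, y, z axes, in that order (R = Rz(yaw) Ry(pitch) Rx(roll)).
In Python, from rig import state, imaging, job gives the robot as it stands. The module is installed in compiled form; this text tells all that it offers.
- The arm moves only by the tool send_rows, never from a script. Its arguments are lists of equal length, an entry for each row: "dp": the shift along the tool's x, y, z in mm, a list of three; "yaw": the turn about the tool's z in rad; "fingers": the opening, from 0 (shut) to 1 (fully open). In form: {"dp": [[dx, dy, dz], ...], "yaw": [yaw, ...], "fingers": [fingers, ...]}. A call has 1 to 12 rows; each row shifts and turns the commanded pose from where the row before left it, along the tool's axes as they then stand; what a row does not reach is not made up. A row lasts 1/10 s, in which the tool goes at most 50 mm and 8.59 degrees, less where a joint would pass 70% of its speed; a pose out of reach is approached as far as the arm can. A call with a gripper value outside its range is refused whole. The fingers move at their own pace and stop on an object; "squeeze" is the grip in N (left out, the last holds). Time passes only in rows, so rows that do not move let the fingers close. It gives the time, the measured TCP pose, the force and the opening at its end, in the units of the state.
- state(): the state, without advancing time (a new reading comes with each control period).
- imaging.grab_frame(name): name is "scene" or "side" or "wrist"; returns the picture (384x512x3 uint8, blue, green, red); there is no depth.
- imaging.get_calibration(name): a dict with "camera_matrix" (3x3 intrinsics, pixels), "distortion" ([k1, k2, p1, p2, k3] as OpenCV has them; the pictures are not rectified), "T" (4x4, takes a point from camera to world coordinates); the wrist camera has in their place "T_tool_cam" (4x4, takes a point from camera to tool coordinates, whose origin is the TCP and whose axes are the flange's). Camera axes: x right, y down, z forward; pixel columns grow to the right and rows downward; lengths in m; the calibration is good to about 2 mm. A picture is of the moment at which its call begins: read the wrist's pose just before it. get_calibration takes no time and is no camera call.
- job.finish_job(): hands the job in, once; it reports no verdict.
The state is a dict: "clock": time; "q": joint angles; "dq": joint speeds; "joint_torque": joint torques, N m; "ee_pos": TCP position; "tool_rot": TCP orientation; "force": force on the tool from outside, world axes, zero at the start; "moment": the same for the moment, N m; "opening": finger opening in m.
Only numpy, scipy, OpenCV 4.12 (cv2) and the standard library are available. Lean on these libraries where they do the work, as an engineer would, in place of code of your own. Each camera call takes 0.05 s, during which the arm holds its last target. There are 200 camera calls.

### The job

Take the clay roller out of its white finds tray, lay it on the black rolling board and let go of it, then roll it along the board until its white catalogue mark faces straight up. Pick it up again and lay it lengthwise in the blue V-supports of the photo cradle, resting in both of them with the white mark still facing up, and let go. Leave the other finds and tools where they are.

Things in the scene. Friction and masses are not known exactly. Their poses are not given: they have to be found in the camera images.
- roller: Fired-clay roller, a plain brown cylinder 50 mm in diameter and 140 mm long with dark bands near its ends, about 0.4 kg, loose. Origin at its centre; its x axis runs along the cylinder. It starts lying in the tray, roughly along the tray's length, with the mark turned downwards or sideways-down.
- mark: White painted patch, 70 mm along and 25 mm round the roller's curved side, midway along it, fast. Origin at the roller's centre; x along the roller; z points from the axis out through the middle of the patch (up when the mark faces up). A thin dark line runs diametrically across from it (-z); a white stripe on each end face points from the axis to the mark.
- tray: White shallow finds tray, 270 mm (x) by 160 mm (y), rim 22 mm high, walls and floor 5 mm thick, fixed. Origin at the centre of its underside, on the table. Tray and cradle stand to the left and right of the board, either way round.
- board: Rolling board with a black rubber top, 200 mm (x) by 280 mm (y), top surface 8 mm above the table, fixed. A wooden stop 10 mm wide along each y end (y from 130 to 140 mm either side) rises 6 mm above the rubber. Origin at the centre of its underside. The roller rolls along the board's y when it lies along its x.
- cradle: Photo cradle, fixed: grey base plate 160 mm (x) by 90 mm (y), 10 mm thick, with two blue 90-degree V-supports 14 mm thick and 63 mm wide at x = -52 and +52 mm, upper edges at most 43 mm above the table; between them the base is free for the fingers. The roller lies in them along the cradle's x. Origin at the centre of its underside.
- cradle_seat (a point): Where the roller's centre is when it rests in both V-supports: 50 mm above the table over the cradle's centre; x along the V-groove.
- cobble_in_tray: Small grey flat cobble, 48 mm across, 32 mm high, lying in the tray beyond the roller's +x end. Leave alone.
- cobble_grey: Grey river cobble 72 mm across, 44 mm high, at the back. Leave alone.
- cobble_ochre: Ochre cobble 60 mm across, 40 mm high, at the back. Leave alone.
- jar: White-capped jar 54 mm in diameter, 70 mm high, at the back. Leave alone.
- bowl: Terracotta bowl 100 mm across, 45 mm high, at the back. Leave alone.
- brush: Cleaning brush lying near the robot. Leave alone.
- marker: Blue marker pen, 130 mm long, 14 mm thick, lying near the robot. Leave alone.
There are look-alikes about, which are no part of the job. There is more than one size of the cradle; the job needs the smaller.

How it is judged:
By the outcome, as a careful person would: the job done as asked, in the order asked, and still so for the second after the job is handed in, with the robot touching nothing.
It also fails if it takes over 54 s, if anything falls off the work surface, if the arm or the gripper's body presses on something with over 40 N, if the wrist force passes 120 N, or if a joint passes its speed limit or range.

## Working session

There is one attempt and no reset: what is moved stays moved. The work goes in short steps, Python scripts to look and compute and a tool call to move; the robot and the scene stay as the last step left them, time stands still between calls to the robot, and variables do not carry over. Pictures are saved under pics/ and viewed, about 8 in all and at most 12, crops included, and the job is handed in when it is done.

Besides the shell and the picture viewer there is one more tool, called in YAML: its name, and indented under it one key for each argument. send_rows: Moves the arm, as the interface text tells. Its arguments: {"type":"object","properties":{"dp":{"type":"array"},"yaw":{"type":"array"},"fingers":{"type":"array"},"squeeze":{"type":"number"}},"required":["dp","yaw","fingers"]}

```bash
mkdir -p pics; cat > h.py <<'E'
import cv2,numpy as np
from rig import state,imaging,job
from scipy.spatial.transform import Rotation as R
def tool():
    s=state();T=np.eye(4);T[:3,:3]=R.from_euler('xyz',s['tool_rot'],degrees=True).as_matrix();T[:3,3]=s['ee_pos'];return T
def cal(n):
    c=imaging.get_calibration(n);T=np.array(c['T']) if 'T' in c else tool()@np.array(c['T_tool_cam'])
    return np.array(c['camera_matrix']),np.array(c['distortion'],float),T
def px2w(n,pts,z,c=None):
    K,d,T=c or cal(n);u=cv2.undistortPoints(np.array(pts,float).reshape(-1,1,2),K,d).reshape(-1,2)
    r=np.c_[u,np.ones(len(u))]@T[:3,:3].T;o=T[:3,3]
    return o+r*((np.broadcast_to(z,len(u))-o[2])/r[:,2])[:,None]
def w2px(n,P,c=None):
    K,d,T=c or cal(n);Ti=np.linalg.inv(T)
    return cv2.projectPoints(np.array(P,float).reshape(-1,1,3),cv2.Rodrigues(Ti[:3,:3])[0],Ti[:3,3],K,d)[0].reshape(-1,2)
def grab(n,f,crop=None,k=1):
    im=imaging.grab_frame(n)
    cv2.imwrite('pics/'+f+'_raw.png',im)
    if crop: im=im[crop[1]:crop[3],crop[0]:crop[2]]
    cv2.imwrite('pics/'+f,cv2.resize(im,None,fx=k,fy=k,interpolation=cv2.INTER_CUBIC));return im
E
python3 - <<'E'
from h import *
np.set_printoptions(precision=3,suppress=True)
s=state();print(s)
for n in('scene','side','wrist'):
    print(n,cal(n)[2])
a=grab('scene','s0.png',None,1.5);grab('side','d0.png')
E
```

```text
{'clock': 0.0, 'q': array([-4.892,  7.513, 85.329,  0.001, 87.262, -4.892]), 'dq': array([-0.047,  0.016, -0.074, -0.029,  0.008,  0.107]), 'joint_torque': array([ -0.002, -55.985, -49.176,   0.077,   0.036,  -0.   ]), 'ee_pos': array([0.599, 0.   , 0.229]), 'tool_rot': array([-179.896,   -0.01 ,   90.   ]), 'force': array([-1.269, -0.176,  0.637]), 'moment': array([ 0.01 ,  0.027, -0.026]), 'opening': 0.09303381735452514}
scene [[ 0.196  0.689 -0.697  1.273]
 [ 0.981 -0.143  0.135 -0.131]
 [-0.007 -0.71  -0.704  0.81 ]
 [ 0.     0.     0.     1.   ]]
side [[ 0.73  -0.368  0.576 -0.044]
 [-0.683 -0.365  0.633 -0.636]
 [-0.023 -0.855 -0.518  0.596]
 [ 0.     0.     0.     1.   ]]
wrist [[ 1.     0.001 -0.001  0.6  ]
 [ 0.001 -0.969 -0.246  0.067]
 [-0.001  0.246 -0.969  0.384]
 [ 0.     0.     0.     1.   ]]
```

View pics/s0.png

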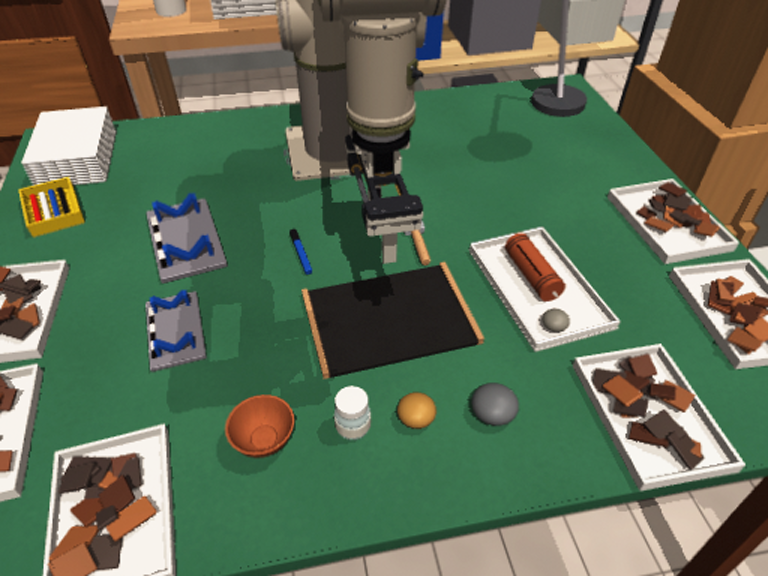

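```bash
python3 - <<'E'
from h import *
np.set_printoptions(precision=3,suppress=True)
q=lambda p,z:print(px2w('scene',np.array(p)/1.5,z)[:,:2].tolist(),px2w('scene',np.array(p)/1.5,z).mean(0))
q([(471,245),(545,228),(618,322),(540,348)],.022)
q([(303,290),(444,265),(482,338),(327,375)],.01)
q([(148,300),(196,292),(206,358),(150,370)],.01)
q([(517,238),(552,290)],.03)
im=cv2.imread('pics/s0.png_raw.png')
a=cv2.resize(im[145:240,310:420],None,fx=5,fy=5,interpolation=2);b=cv2.resize(im[185:255,85:150],None,fx=5,fy=5,interpolation=2)
cv2.imwrite('pics/c1.png',np.hstack([a[:475,:450],cv2.copyMakeBorder(b,0,125,0,0,0)[:475,:]]))
E
```

```text
[[0.4295701515974649, 0.21373694284633413], [0.41031593869336314, 0.37502706447614953], [0.6730753954181082, 0.39965333805629166], [0.7006657477335491, 0.24772615034172327]] [0.553 0.309 0.022]
[[0.47442746711728867, -0.1236589452027077], [0.4620955549287873, 0.1506034199324349], [0.6516959415481464, 0.16504026995765977], [0.6756982244368468, -0.10594715856687095]] [0.566 0.022 0.01 ]
[[0.442737648944601, -0.4021488716940814], [0.43956080429934896, -0.3174823991722505], [0.6001156261876822, -0.29855058061115736], [0.6065906867405139, -0.38746074849281875]] [ 0.522 -0.351  0.01 ]
[[0.4366454347186869, 0.3047270333992943], [0.5851391451579673, 0.31545028794498864]] [0.511 0.31  0.03 ]
```

View pics/c1.png

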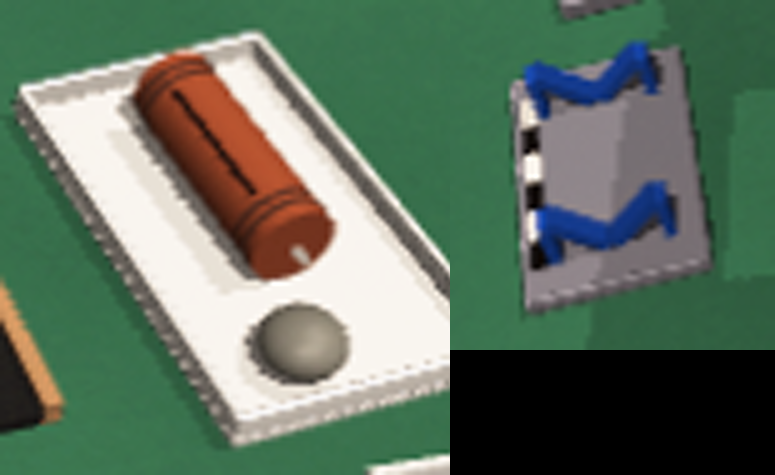

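The dark line is near the top of the roller, so the mark points about down. The near left cradle measures about 160x90 mm, which makes it the smaller one. I'll move over the tray.

send_rows:
  dp:
    - [40,-10,0]
    - [45,-15,0]
    - [45,-15,0]
    - [45,-15,0]
    - [45,-15,0]
    - [45,-15,0]
    - [45,-10,0]
    - [0,0,0]
    - [0,0,0]
    - [0,0,0]
    - [0,0,0]
    - [0,0,0]
  yaw: [0,0,0,0,0,0,0,0.14,0.14,0.14,0.14,0.14]
  fingers: [1,1,1,1,1,1,1,1,1,1,1,1]

```text
clock: 1.3
ee_pos: [0.5046, 0.31, 0.229]
tool_rot: [-180.0, 0.1, 49.6]
force: [0.1, 1.0, 0.3]
opening: 0.093
```

send_rows:
  dp:
    - [0,0,0]
    - [0,0,0]
    - [0,0,0]
    - [0,0,0]
    - [0,0,0]
    - [0,0,0]
    - [0,0,0]
    - [0,0,0]
  yaw: [0.14,0.14,0.14,0.14,0.14,0.1,0,0]
  fingers: [1,1,1,1,1,1,1,1]

```text
clock: 2.1
ee_pos: [0.5048, 0.3099, 0.2292]
tool_rot: [180.0, 0.0, 4.2]
force: [-0.6, 0.1, -0.7]
opening: 0.0932
```

```bash
python3 - <<'E'
from h import *
np.set_printoptions(precision=4,suppress=True)
s=state();print(s['clock'],s['ee_pos'],s['tool_rot']);np.save('c2.npy',np.array(cal('wrist')[2]));grab('wrist','w2.png',None,1.5)
E
```

```text
2.1 [0.5048 0.3099 0.2292] [179.9843   0.0364   4.2359]
```

View pics/w2.png

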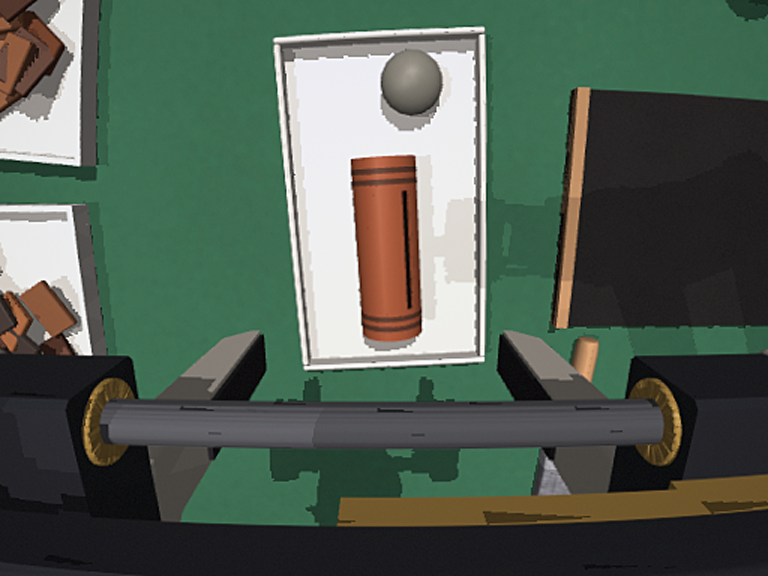

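```bash
cat >> h.py <<'E'
from scipy.optimize import least_squares
def sil(c,p,z,L=.07,r=.025):
    x,y,yaw=p;a=np.array([np.cos(yaw),np.sin(yaw),0]);n=np.array([-a[1],a[0],0]);o=np.array([x,y,z])
    v=c[2][:3,3]-o;vn,vz=v@n,v[2];D=np.hypot(vn,vz);t0=np.arctan2(vn,vz);b=np.arccos(r/D)
    return [o+s*L*a+r*(np.sin(t)*n+np.cos(t)*np.array([0,0,1])) for t in(t0+b,t0-b) for s in(1,-1)]
# pixels order: +n side (+a end,-a end), -n side (+a,-a)
def fit(c,px,z,p0):
    f=lambda p:(w2px('',sil(c,p,z),c)-np.array(px,float)).ravel()
    s=least_squares(f,p0,x_scale=[.01,.01,.1]);return s.x,np.abs(s.fun).max()
def ang(c,px,p,z,r=.025):
    "angle from up about roller axis toward +n (deg), and distance along axis, of surface pixels"
    x,y,yaw=p;a=np.array([np.cos(yaw),np.sin(yaw),0]);n=np.array([-a[1],a[0],0]);o=np.array([x,y,z])
    P=px2w('',px,0,c);C=c[2][:3,3];out=[]
    for q in P:
        d=q-C;d/=np.linalg.norm(d);v=C-o
        A=np.array([d@n,d[2]]);B=np.array([v@n,v[2]]);h=(A@B)**2-(A@A)*(B@B-r*r)
        t=(-A@B-np.sqrt(max(h,0)))/(A@A);w=v+t*d;out.append((np.degrees(np.arctan2(w@n,w[2])),w@a))
    return np.array(out)
E
python3 - <<'E'
from h import *
np.set_printoptions(precision=4,suppress=True)
c=cal('wrist');k=1.5
p,e=fit(c,np.array([(351,161),(363,337),(415,156),(421,337)])/k,.03,[.51,.31,.07]);print(p,np.degrees(p[2]),e)
print(ang(c,np.array([(404,192),(409,308)])/k,p,.03))
print('tray',px2w('wrist',np.array([(275,40),(485,29),(485,360),(303,367)])/k,.022))
b=px2w('wrist',np.array([(573,88),(556,328),(590,89),(568,328)])/k,.014);print('board',b)
T=tool();print('tool delta mm',1e3*T[:3,:3].T@(np.array([p[0],p[1],.022])-T[:3,3]),'dyaw rad',np.radians(state()['tool_rot'][2])-p[2])
E
```

```text
[0.5149 0.3045 0.1266] 7.254042399835624 2.7335215672620166
[[-33.898    0.0464]
 [-34.813   -0.0422]]
tray [[0.6679 0.4011 0.022 ]
 [0.6873 0.2446 0.022 ]
 [0.4241 0.2118 0.022 ]
 [0.4057 0.3704 0.022 ]]
board [[0.6535 0.1684 0.014 ]
 [0.4553 0.1503 0.014 ]
 [0.6543 0.1545 0.014 ]
 [0.456  0.1395 0.014 ]]
tool delta mm [  9.7556   6.1484 207.3314] dyaw rad -0.05291113142627191
```

send_rows:
  dp:
    - [10,6,0]
    - [0,0,20]
    - [0,0,40]
    - [0,0,40]
    - [0,0,40]
    - [0,0,30]
    - [0,0,20]
    - [0,0,12]
    - [0,0,5]
    - [0,0,0]
  yaw: [0,-0.053,0,0,0,0,0,0,0,0]
  fingers: [0.8,0.8,0.8,0.8,0.8,0.8,0.8,0.8,0.8,0.8]
  squeeze: 20

```text
clock: 3.15
ee_pos: [0.5157, 0.3046, 0.0227]
tool_rot: [180.0, 0.0, 7.1]
force: [-0.1, -0.0, -0.3]
opening: 0.0742
```

send_rows:
  dp:
    - [0,0,0]
    - [0,0,0]
    - [0,0,0]
    - [0,0,0]
    - [0,0,0]
    - [0,0,0]
  yaw: [0,0,0,0,0,0]
  fingers: [0.45,0.4,0.4,0.4,0.4,0.4]

```text
clock: 3.75
ee_pos: [0.516, 0.3052, 0.0235]
tool_rot: [-180.0, -0.1, 7.1]
force: [-0.8, 0.8, 5.9]
opening: 0.05
```

send_rows:
  dp:
    - [0,0,-20]
    - [0,0,-30]
    - [0,0,-20]
    - [2,30,0]
    - [2,40,0]
    - [2,40,0]
    - [2,40,0]
    - [2,40,0]
    - [3,40,0]
    - [3,22,0]
    - [0,0,0]
    - [0,0,0]
  yaw: [0,0,0,0,0,0,0,0,0,0,0.035,0]
  fingers: [0.4,0.4,0.4,0.4,0.4,0.4,0.4,0.4,0.4,0.4,0.4,0.4]

```text
clock: 4.95
ee_pos: [0.5615, 0.0557, 0.0914]
tool_rot: [-180.0, 0.1, 5.0]
force: [0.4, 0.4, -4.1]
opening: 0.0493
```

```bash
python3 - <<'E'
from h import *
grab('scene','s3.png',(190,120,350,280),4)
E
```

```text
(no output)
```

View pics/s3.png

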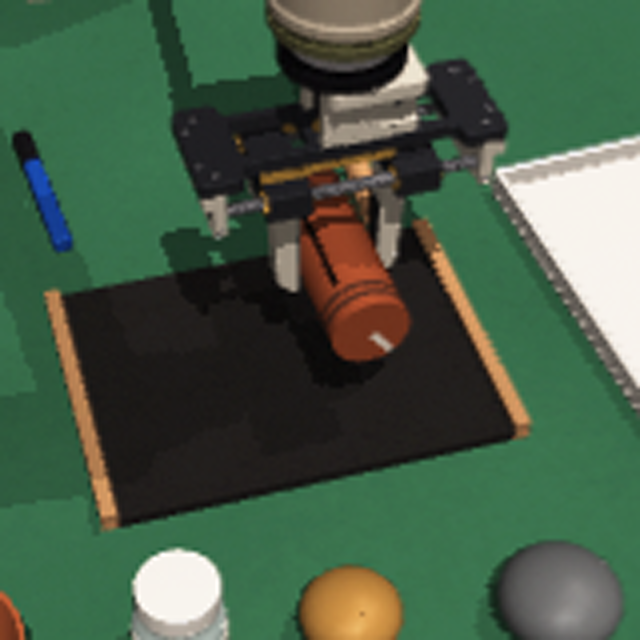

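The roller hangs level over the right half of the board, with its end stripe pointing down-right. I'll lower it.

send_rows:
  dp:
    - [0,0,20]
    - [0,0,22]
    - [0,0,12]
    - [0,0,7]
    - [0,0,3]
    - [0,0,0]
    - [0,0,0]
  yaw: [0,0,0,0,0,0,0]
  fingers: [0.4,0.4,0.4,0.4,0.4,0.4,0.4]

```text
clock: 5.7
ee_pos: [0.5631, 0.0567, 0.0296]
tool_rot: [180.0, -0.1, 5.1]
force: [0.2, 0.1, -4.0]
opening: 0.0498
```

send_rows:
  dp:
    - [0,0,1.5]
    - [0,0,1]
    - [0,0,0]
  yaw: [0,0,0]
  fingers: [0.4,0.4,0.4]

```text
clock: 6.0
ee_pos: [0.5628, 0.0566, 0.0265]
tool_rot: [180.0, -0.0, 5.1]
force: [0.5, 0.9, -2.1]
opening: 0.0499
```

send_rows:
  dp:
    - [0,0,0.5]
    - [0,0,0]
    - [0,0,0]
    - [0,0,0]
    - [0,0,0]
  yaw: [0,0,0,0,0]
  fingers: [0.56,0.62,0.66,0.66,0.66]

```text
clock: 6.5
ee_pos: [0.5625, 0.0567, 0.0258]
tool_rot: [180.0, -0.0, 5.1]
force: [-0.9, -0.7, -0.1]
opening: 0.0612
```

send_rows:
  dp:
    - [0,3,0]
    - [0,5,0]
    - [0,6,0]
    - [0,6,0]
    - [0,6,0]
    - [0,6,0]
    - [0,6,0]
    - [0,6,0]
    - [0,5,0]
    - [0,3,0]
    - [0,2,0]
    - [0,1,0]
  yaw: [0,0,0,0,0,0,0,0,0,0,0,0]
  fingers: [0.66,0.66,0.66,0.66,0.66,0.66,0.66,0.66,0.66,0.66,0.66,0.66]

```text
clock: 7.7
ee_pos: [0.5672, 0.0017, 0.0256]
tool_rot: [-180.0, 0.0, 5.1]
force: [-0.3, -0.3, -1.0]
opening: 0.0612
```

send_rows:
  dp:
    - [0,0,0]
    - [0,0,0]
    - [0,0,0]
    - [0,0,0]
  yaw: [0,0,0,0]
  fingers: [0.66,0.66,0.66,0.66]

```text
clock: 8.1
ee_pos: [0.5672, 0.002, 0.0256]
tool_rot: [-180.0, 0.0, 5.1]
force: [0.1, -0.4, -0.3]
opening: 0.0612
```

```bash
python3 - <<'E'
from h import *
a=grab('scene','s4.png',(190,150,330,270),4);b=grab('side','d4.png',None,1)
E
```

```text
(no output)
```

View pics/s4.png

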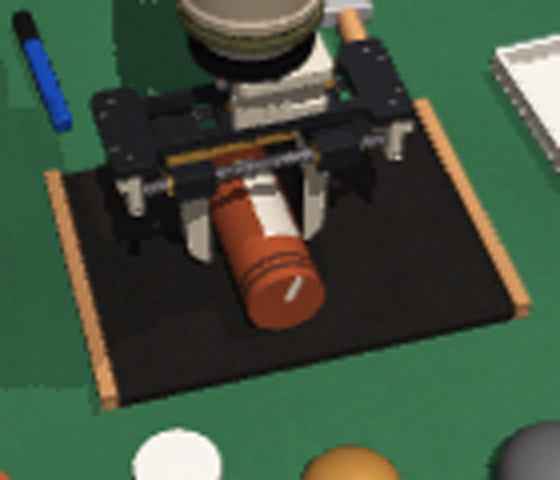

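The mark now shows on top, tilted right by roughly 20-30°. I'll raise the arm to measure it with the wrist camera.

send_rows:
  dp:
    - [0,0,-15]
    - [0,0,-35]
    - [0,0,-45]
    - [0,0,-45]
    - [0,0,-45]
    - [0,0,-15]
    - [0,0,0]
    - [0,0,0]
  yaw: [0,0,0,0,0,0,0,0]
  fingers: [0.66,0.66,0.66,0.66,0.66,0.66,0.66,0.66]

```text
clock: 9.0
ee_pos: [0.5668, 0.0019, 0.2248]
tool_rot: [-180.0, 0.1, 5.1]
force: [0.6, 0.2, 0.4]
opening: 0.0612
```

```bash
python3 - <<'E'
from h import *
s=state();print(s['ee_pos'],s['tool_rot']);grab('wrist','w5.png',(150,60,410,250),3)
E
```

```text
[0.56680424 0.00190475 0.22477501] [-1.79991239e+02  5.21720770e-02  5.08691306e+00]
```

View pics/w5.png

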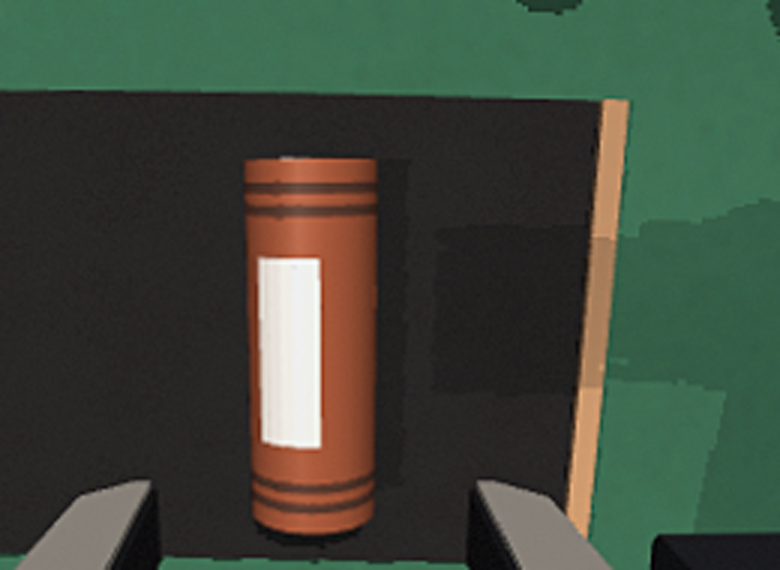

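```bash
cat > m.py <<'E'
from h import *
import sys
np.set_printoptions(precision=4,suppress=True)
def meas(px,mk,off,k,z,p0):
    c=cal('wrist');f=lambda a:np.array(a,float)/k+np.array(off)
    p,e=fit(c,f(px),z,p0);print('roller',p,np.degrees(p[2]),'err',e)
    a=ang(c,f(mk),p,z);print(a.tolist(),'mean',a.mean(0))
    T=tool();print('tool delta mm',1e3*T[:3,:3].T@(np.array([p[0],p[1],z-.008])-T[:3,3]),'dyaw',np.radians(state()['tool_rot'][2])-p[2])
E
python3 - <<'E'
from m import *
meas([(246,160),(252,522),(377,160),(374,522)],[(258.5,260),(321,260),(261,446),(321.5,446)],(150,60),3,.033,[.57,0,.09])
E
```

```text
roller [0.5666 0.0011 0.093 ] 5.328628739839742 err 1.9638402577436693
[[51.434682905224925, 0.03594133170307421], [-7.515500990240819, 0.03675447799588034], [52.76454294397355, -0.03549455876822951], [-7.746584883770804, -0.032528982628108334]] mean [22.2343  0.0012]
tool delta mm [  0.9627   0.9526 198.511 ] dyaw -0.004294363728643127
```

send_rows:
  dp:
    - [0,1,15]
    - [0,0,40]
    - [0,0,45]
    - [0,0,45]
    - [0,0,30]
    - [0,0,17]
    - [0,0,6]
    - [0,0,0]
    - [0,0,0]
    - [0,0,0]
    - [0,0,0]
  yaw: [0,0,0,0,0,0,0,0,0,0,0]
  fingers: [0.66,0.66,0.66,0.66,0.66,0.66,0.66,0.66,0.6,0.56,0.56]

```text
clock: 10.15
ee_pos: [0.5684, 0.0008, 0.029]
tool_rot: [180.0, -0.1, 5.1]
force: [-0.4, 0.3, 0.3]
opening: 0.0524
```

send_rows:
  dp:
    - [0,1,0]
    - [0,1.5,0]
    - [0,2,0]
    - [0,2,0]
    - [0,2,0]
    - [0,1.3,0]
    - [0,0.5,0]
    - [0,0,0]
    - [0,0,0]
    - [0,0,0]
  yaw: [0,0,0,0,0,0,0,0,0,0]
  fingers: [0.56,0.56,0.56,0.56,0.56,0.56,0.56,0.56,0.6,0.66]

```text
clock: 11.15
ee_pos: [0.5683, -0.0093, 0.0276]
tool_rot: [-180.0, 0.0, 5.1]
force: [0.2, 0.1, 0.7]
opening: 0.0596
```

send_rows:
  dp:
    - [0,0,-15]
    - [0,0,-35]
    - [0,0,-45]
    - [0,0,-45]
    - [0,0,-45]
    - [0,0,-15]
    - [0,0,0]
    - [0,0,0]
  yaw: [0,0,0,0,0,0,0,0]
  fingers: [0.66,0.66,0.66,0.66,0.66,0.66,0.66,0.66]

```text
clock: 11.95
ee_pos: [0.5679, -0.0093, 0.227]
tool_rot: [-180.0, 0.0, 5.1]
force: [1.0, -1.0, -0.7]
opening: 0.0617
```

```bash
python3 - <<'E'
from h import *
s=state();print(s['ee_pos'],s['tool_rot']);grab('wrist','w6.png',(180,90,340,250),5);
import cv2
im=cv2.imread('pics/w6.png');cv2.imwrite('pics/w6.png',im[:600])
E
```

```text
[ 0.56790017 -0.00931846  0.22697979] [-1.79992685e+02  3.37553128e-02  5.09089394e+00]
```

View pics/w6.png

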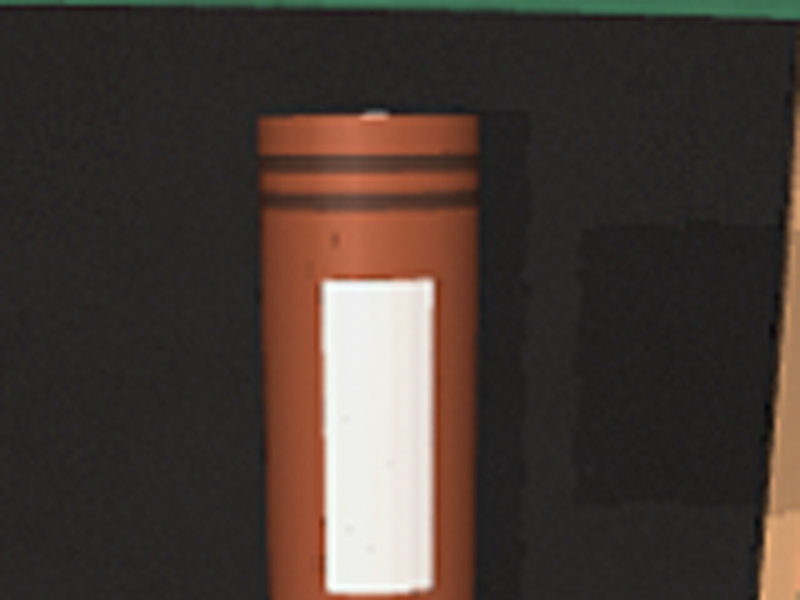

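```bash
python3 - <<'E'
from m import *
im=cv2.imread('pics/w6.png_raw.png');print(im[225:245,245:250].mean(1).astype(int).tolist())
meas([(259,115),(275.5,720),(479,115),(472.5,720)],[(323,285),(434,285),(327,588),(433,588)],(180,90),5,.033,[.57,0,.09])
E
```

```text
[[63, 94, 179], [57, 84, 159], [51, 67, 112], [48, 60, 89], [48, 59, 88], [55, 80, 146], [60, 91, 172], [60, 90, 172], [60, 90, 170], [61, 91, 171], [64, 96, 181], [47, 68, 126], [23, 27, 40], [20, 17, 15], [21, 20, 21], [19, 19, 21], [19, 19, 20], [33, 33, 35], [37, 38, 40], [35, 34, 39]]
roller [ 0.5676 -0.0103  0.0969] 5.550264585119054 err 2.5846536921333723
[[24.176708842089536, 0.036205368655682996], [-33.669270814851686, 0.03583352362794026], [24.4891154607328, -0.032357181951819046], [-33.58263713764509, -0.03312461498786218]] mean [-4.6465  0.0016]
tool delta mm [  0.8361   1.2169 200.6511] dyaw -0.00806993791224607
```

send_rows:
  dp:
    - [0,-0.8,15]
    - [0,0,40]
    - [0,0,45]
    - [0,0,45]
    - [0,0,30]
    - [0,0,17]
    - [0,0,8]
    - [0,0,0]
    - [0,0,0]
    - [0,0,0]
    - [0,0,0]
    - [0,0,0]
  yaw: [0,0,0,0,0,0,0,0,0,0,0,0]
  fingers: [0.66,0.66,0.66,0.66,0.66,0.66,0.66,0.66,0.6,0.57,0.555,0.545]

```text
clock: 13.2
ee_pos: [0.569, -0.0087, 0.0287]
tool_rot: [180.0, -0.1, 5.1]
force: [0.3, -0.1, -0.1]
opening: 0.0509
```

send_rows:
  dp:
    - [0,0,0]
    - [0,0,0]
    - [0,0,0]
    - [0,0,0]
  yaw: [0,0,0,0]
  fingers: [0.545,0.545,0.6,0.66]

```text
clock: 13.6
ee_pos: [0.5682, -0.0086, 0.0277]
tool_rot: [-180.0, -0.0, 5.1]
force: [-0.7, -0.5, -0.0]
opening: 0.0592
```

send_rows:
  dp:
    - [0,0,-15]
    - [0,0,-35]
    - [0,0,-45]
    - [0,0,-45]
    - [0,0,-45]
    - [0,0,-15]
    - [0,0,0]
    - [0,0,0]
  yaw: [0,0,0,0,0,0,0,0]
  fingers: [0.66,0.66,0.66,0.66,0.66,0.66,0.66,0.66]

```text
clock: 14.4
ee_pos: [0.5678, -0.0085, 0.2269]
tool_rot: [-180.0, 0.0, 5.1]
force: [-0.8, -0.8, -0.7]
opening: 0.0615
```

```bash
python3 - <<'E'
from h import *
s=state();print(s['ee_pos'],s['tool_rot']);grab('wrist','w7.png',(200,100,330,250),4)
E
```

```text
[ 0.56780158 -0.00853763  0.22693248] [-1.79990624e+02  4.01098580e-02  5.08819093e+00]
```

View pics/w7.png

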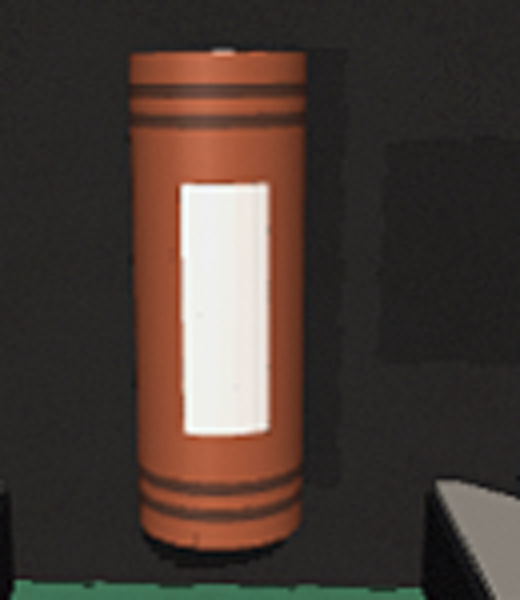

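```bash
python3 - <<'E'
from m import *
meas([(130,54),(142,532),(306,54),(300,532)],[(181,188),(269,188),(184.5,430),(268.5,430)],(200,100),4,.033,[.57,0,.09])
E
```

```text
roller [ 0.5678 -0.0102  0.0955] 5.472906213077427 err 1.7023582858433315
[[24.227287730958356, 0.035975750330760836], [-33.00659739349142, 0.03565442172587956], [23.99761442897871, -0.03243498675376525], [-33.486281301165306, -0.033189432084100426]] mean [-4.567   0.0015]
tool delta mm [  1.0564   1.8919 200.624 ] dyaw -0.006759479643321284
```

send_rows:
  dp:
    - [1,-2,15]
    - [0,0,40]
    - [0,0,45]
    - [0,0,45]
    - [0,0,30]
    - [0,0,17]
    - [0,0,9]
    - [0,0,0]
    - [0,0,0]
    - [0,0,0]
    - [0,0,0]
    - [0,0,0]
  yaw: [0,0,0,0,0,0,0,0,0,0,0,0]
  fingers: [0.66,0.66,0.66,0.66,0.66,0.66,0.66,0.66,0.62,0.59,0.57,0.555]

```text
clock: 15.65
ee_pos: [0.5699, -0.0066, 0.0277]
tool_rot: [180.0, -0.1, 5.1]
force: [-0.5, 0.6, 0.2]
opening: 0.0522
```

send_rows:
  dp:
    - [0,0,0]
    - [0,0,0]
    - [0,0,0]
    - [0,0,0]
    - [0,0,0]
    - [0,0,-10]
    - [0,0,-25]
    - [0,0,-25]
    - [0,0,-10]
    - [0,0,0]
    - [0,0,0]
  yaw: [0,0,0,0,0,0,0,0,0,0,0]
  fingers: [0.545,0.535,0.5,0.4,0.4,0.4,0.4,0.4,0.4,0.4,0.4]

```text
clock: 16.75
ee_pos: [0.5683, -0.0064, 0.0956]
tool_rot: [-180.0, 0.1, 5.1]
force: [-0.8, -0.5, -4.4]
opening: 0.0496
```

```bash
python3 - <<'E'
from h import *
s=state();print(s['ee_pos'],s['tool_rot']);grab('wrist','w8.png',(150,130,360,280),3.5)
E
```

```text
[ 0.56833748 -0.00642592  0.09560454] [-1.79983683e+02  7.33476934e-02  5.08627725e+00]
```

View pics/w8.png

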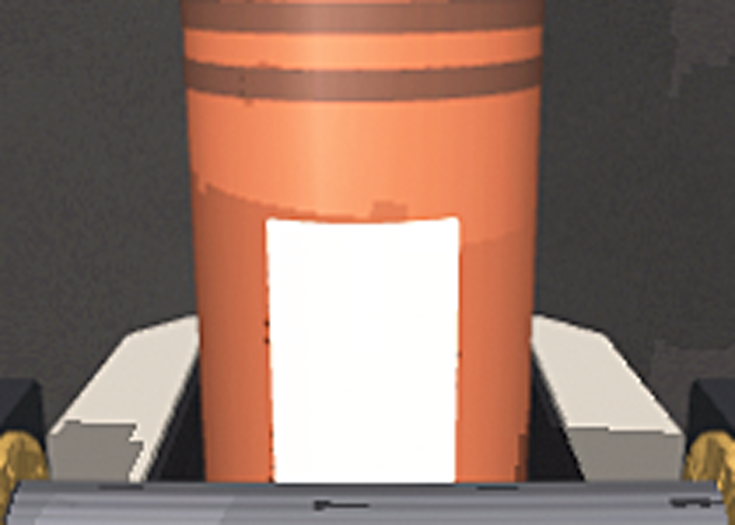

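In hand, the mark's edges at columns 267 and 459 sit almost evenly between the silhouette edges at 194 and 536, so it faces up within about 1°. Next I'll move to a viewpoint beside the cradle.

send_rows:
  dp:
    - [0,0,-30]
    - [-10,15,-35]
    - [-15,25,-35]
    - [-20,35,0]
    - [-20,35,0]
    - [-20,35,0]
    - [-20,35,0]
    - [-18,35,0]
    - [-12,25,0]
    - [-6,12,0]
    - [0,0,0]
    - [0,0,0]
  yaw: [0,0,0,0,0,0,0,0,0,0,0,0]
  fingers: [0.4,0.4,0.4,0.4,0.4,0.4,0.4,0.4,0.4,0.4,0.4,0.4]

```text
clock: 18.0
ee_pos: [0.4508, -0.2692, 0.1956]
tool_rot: [-179.9, 0.1, 5.1]
force: [-0.1, 0.2, -2.9]
opening: 0.0498
```

```bash
python3 - <<'E'
from h import *
s=state();print(s['ee_pos'],s['tool_rot']);grab('wrist','w9.png',(230,20,512,244),2.8)
E
```

```text
[ 0.45078947 -0.26917151  0.19562901] [-1.79899660e+02  5.69165490e-02  5.06840252e+00]
```

View pics/w9.png

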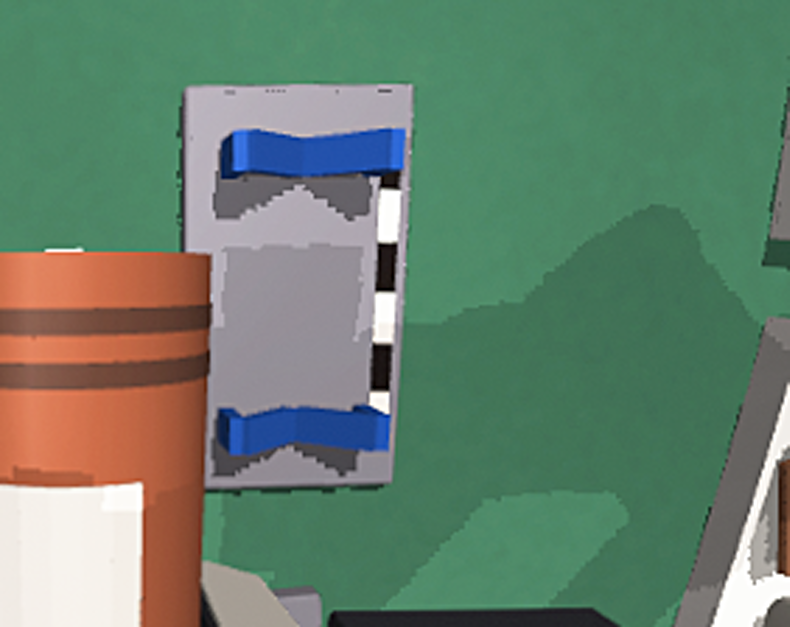

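```bash
python3 - <<'E'
from m import *
f=lambda a:np.array(a,float)/2.8+np.array((230,20))
B=px2w('wrist',f([(184,87),(413,85),(392,483)]),.01);print('base',B,'center',(B[0]+B[2])/2)
print('len',np.linalg.norm(B[1]-B[2]),np.linalg.norm(B[0]-B[1]),'yaw',np.degrees(np.arctan2(*(B[1]-B[2])[1::-1])),90+np.degrees(np.arctan2(*(B[1]-B[0])[1::-1])))
V=px2w('wrist',f([(247,130),(405,128),(243,175),(404,170),(242,453),(388,450)]),.043);print('V',V,'far c',V[:4].mean(0),'near front c',V[4:].mean(0))
im=cv2.imread('pics/s0.png_raw.png')
S=px2w('scene',np.array([(515,88),(678,50),(710,262),(528,300)])*1.0/5+np.array([85-90,185]),.01);print('scene',S,S.mean(0))
# reprojection check of a model in wrist image
T=tool()
for cx,cy,yw in [tuple(((B[0]+B[2])/2)[:2])+(np.arctan2(*(B[1]-B[2])[1::-1]),)]:
    d=T[:3,:3].T@(np.array([cx,cy,.042])-T[:3,3])*1e3;print('delta',d,'dyaw',np.radians(state()['tool_rot'][2])-yw)
E
```

```text
base [[ 0.5926 -0.3015  0.01  ]
 [ 0.6032 -0.3899  0.01  ]
 [ 0.4456 -0.4087  0.01  ]] center [ 0.5191 -0.3551  0.01  ]
len 0.15871045749247512 0.0890219863965269 yaw 6.798454325834742 6.851627632505355
V [[ 0.5736 -0.3214  0.043 ]
 [ 0.5805 -0.3771  0.043 ]
 [ 0.5584 -0.322   0.043 ]
 [ 0.5663 -0.3791  0.043 ]
 [ 0.4591 -0.3351  0.043 ]
 [ 0.4654 -0.3907  0.043 ]] far c [ 0.5697 -0.3499  0.043 ] near front c [ 0.4622 -0.3629  0.043 ]
scene [[ 0.4524 -0.4032  0.01  ]
 [ 0.4408 -0.3176  0.01  ]
 [ 0.5959 -0.2994  0.01  ]
 [ 0.6016 -0.3864  0.01  ]] [ 0.5227 -0.3517  0.01  ]
delta [ 60.1448  92.1462 153.7154] dyaw -0.02923806358102303
```

send_rows:
  dp:
    - [10,15,0]
    - [15,25,0]
    - [18,25,0]
    - [12,18,0]
    - [6,8,0]
    - [0,0,10]
    - [0,0,30]
    - [0,0,35]
    - [0,0,30]
    - [0,0,20]
    - [0,0,10]
    - [0,0,0]
  yaw: [0,0,0,0,0,-0.029,0,0,0,0,0,0]
  fingers: [0.4,0.4,0.4,0.4,0.4,0.4,0.4,0.4,0.4,0.4,0.4,0.4]

```text
clock: 19.25
ee_pos: [0.5184, -0.3533, 0.0595]
tool_rot: [-179.8, 0.2, 6.8]
force: [1.0, 0.6, -5.1]
opening: 0.0495
```

```bash
python3 - <<'E'
from h import *
s=state();print(s['ee_pos'],s['tool_rot']);a=grab('scene','s10.png',(80,165,165,260),5.5);b=cv2.imread('pics/s10.png')
c=grab('side','d10.png');
K=w2px('side',[.52,-.354,.05])[0];print(K)
x,y=K.astype(int);x=min(max(x-45,0),512-90);y=min(max(y-60,0),384-120)
d=cv2.resize(c[y:y+120,x:x+75],None,fx=4.35,fy=4.35,interpolation=2)
h=min(len(b),len(d));cv2.imwrite('pics/p10.png',np.hstack([b[:h],d[:h]]))
E
```

```text
[ 0.51840493 -0.35326575  0.05946901] [-1.79828933e+02  1.57639068e-01  6.83646885e+00]
[372.98138778 262.94915621]
```

View pics/p10.png

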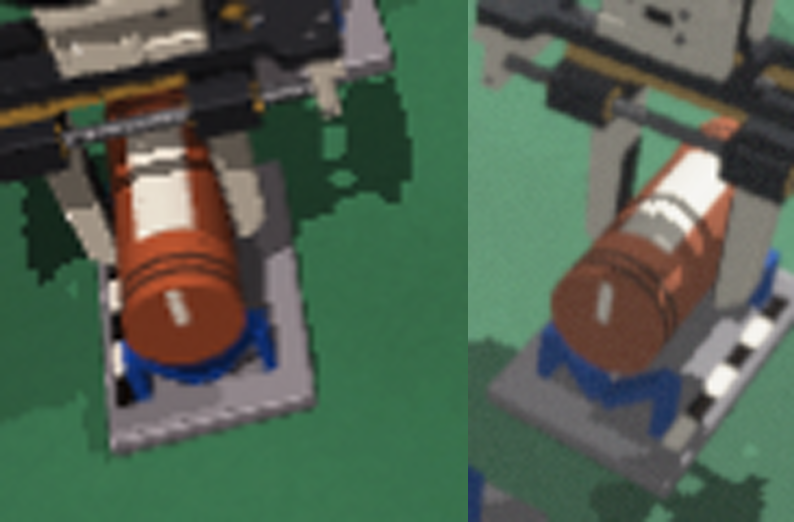

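The roller sits centred over the V with its mark on top. I'll lower it gently.

send_rows:
  dp:
    - [1,0,5]
    - [0,0,4]
    - [0,0,3]
    - [0,0,1.5]
    - [0,0,0]
    - [0,0,0]
  yaw: [0,0,0,0,0,0]
  fingers: [0.4,0.4,0.4,0.4,0.4,0.4]

```text
clock: 19.95
ee_pos: [0.5207, -0.3552, 0.0482]
tool_rot: [-180.0, 0.0, 6.7]
force: [-0.0, -0.4, -4.5]
opening: 0.0495
```

send_rows:
  dp:
    - [0,0,1.5]
    - [0,0,1]
    - [0,0,0.5]
    - [0,0,0]
  yaw: [0,0,0,0]
  fingers: [0.4,0.4,0.4,0.4]

```text
clock: 20.35
ee_pos: [0.5207, -0.3551, 0.0451]
tool_rot: [-180.0, 0.0, 6.7]
force: [-0.2, 0.6, -4.1]
opening: 0.0495
```

send_rows:
  dp:
    - [0,0,0.7]
    - [0,0,0.7]
    - [0,0,0]
  yaw: [0,0,0]
  fingers: [0.4,0.4,0.4]

```text
clock: 20.65
ee_pos: [0.5208, -0.3551, 0.045]
tool_rot: [180.0, 0.0, 6.8]
force: [-5.4, 4.6, 7.5]
opening: 0.0495
```

send_rows:
  dp:
    - [-0.5,-0.7,0]
    - [0,0,0]
    - [0,0,0]
  yaw: [0,0,0]
  fingers: [0.4,0.4,0.4]

```text
clock: 20.95
ee_pos: [0.5207, -0.3548, 0.0446]
tool_rot: [180.0, -0.1, 6.8]
force: [-1.7, 2.4, 6.3]
opening: 0.0498
```

Side force is mostly gone and the roller is seated. I'll release it and raise the arm.

send_rows:
  dp:
    - [0,-0.3,-0.3]
    - [0,0,0]
    - [0,0,0]
    - [0,0,0]
    - [0,0,0]
    - [0,0,0]
  yaw: [0,0,0,0,0,0]
  fingers: [0.4,0.54,0.56,0.6,0.7,0.75]

```text
clock: 21.55
ee_pos: [0.52, -0.3542, 0.0439]
tool_rot: [-180.0, 0.0, 6.7]
force: [0.3, 0.2, -0.5]
opening: 0.0668
```

send_rows:
  dp:
    - [0,0,-10]
    - [0,0,-30]
    - [0,0,-45]
    - [0,0,-45]
    - [0,0,-40]
    - [0,0,-15]
    - [0,0,0]
    - [0,0,0]
  yaw: [0,0,0,0,0,0,0,0]
  fingers: [0.75,0.75,0.75,0.75,0.75,0.75,0.75,0.75]

```text
clock: 22.35
ee_pos: [0.5197, -0.3539, 0.2277]
tool_rot: [-179.9, 0.1, 6.7]
force: [-0.4, 0.5, -0.6]
opening: 0.07
```

```bash
python3 - <<'E'
from h import *
s=state();print(s['ee_pos'],s['tool_rot']);grab('wrist','w11.png',(185,95,335,255),3.7)
E
```

```text
[ 0.51972683 -0.3538977   0.22773287] [-1.79943055e+02  5.59972852e-02  6.74581621e+00]
```

View pics/w11.png

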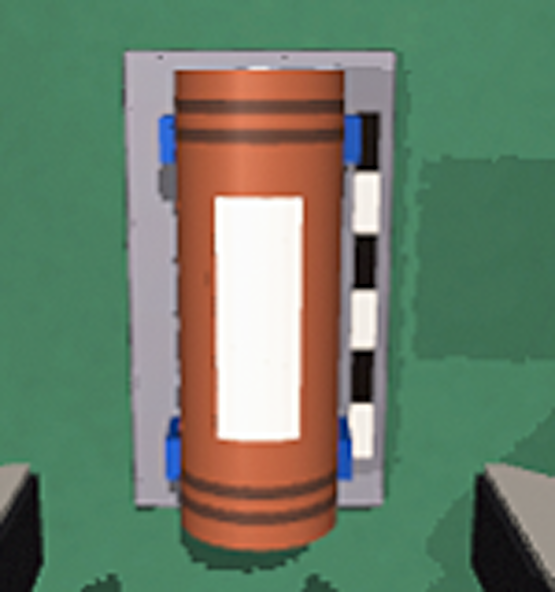

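```bash
python3 - <<'E'
from m import *
meas([(175.5,71),(182,532),(344,71),(337,532)],[(215.5,200),(303,200),(217,438),(299.5,438)],(185,95),3.7,.05,[.52,-.354,.11])
E
```

```text
roller [ 0.5191 -0.3553  0.1188] 6.8076558282408035 err 1.64295067209963
[[29.58467342232869, 0.03610422330225912], [-28.906667673748053, 0.036119931150918716], [30.127068270192332, -0.0337627819261291], [-28.028292289133173, -0.033598251119914206]] mean [0.6942 0.0012]
tool delta mm [  0.173    2.2055 184.4501] dyaw -0.001049005815122725
```

Mark angle is 0.7° from up, and the roller is seated at the cradle centre with matching yaw. I'll hand it in.

```bash
python3 -c "
from rig import job,state
print(job.finish_job(),state()['clock'])"
```

```text
the job is handed in; nothing more can be done
the job is handed in; nothing more can be done
```

The roller now lies lengthwise in both V-supports of the smaller cradle with its white mark facing up, and the arm is clear above it. I handed the job in at about 22.4 s of the 54 s allowed.

**What I did:** I gripped the roller in the tray, laid it on the rolling board and let go. I then rolled it along the board in two pushes. The mark ended 4.6° past straight up. A third correction, by closing the fingers, did not move it. The last 2 mm of rolling came from closing the fingers off-centre as I picked it up again. After that I lowered it into the cradle until it touched, eased off the sideways force and let go.

**Last checks:**
- **Mark:** the final wrist picture put it 0.7° from straight up; I trust that to about 1.5°.
- **Seat:** the roller's centre was within about 1 mm of the cradle's, and their directions agreed to 0.1° (6.8° both).
- **Forces:** the highest I read was about 10 N, as the roller touched the supports.

**Disagreements:**
- The wrist camera read the roller's sideways position about 1.5 mm off from where the fingers showed it to be. That is within the stated calibration, and I allowed for it.
- The fits of the roller's outline left errors of up to 2.6 pixels.

The other finds and tools were not touched on purpose, but I did not take a last picture to confirm they are where they were.

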